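# Find the balance point of a lamp arm and set it on its pivot

## Robot

A 6-joint arm with a two-finger parallel gripper is mounted at the origin on the work surface. World frame = base frame: x ahead of the robot, y to its left, z up, the work surface at z = 0. Lengths are in m, angles in rad, forces in N, time in s.
With the tool pointing down it reaches from about 0.325 to 0.775 m from the base axis. Payload 5.5 kg.
Tool frame: the origin (TCP) lies at the very end of the fingers, on their centre line; the grasp point (between the pads) lies 19 mm behind it; z points along the fingers, y is the direction in which the jaws open and shut (so a half turn about z gives the same grasp; the last joint's range is limited). The gripper opens to 88 mm and grips with 3 to 60 N. Pads are 20 mm wide; open, the fingers measure 115 mm over their backs; the gripper's body (75 mm by 178 mm) begins 61 mm behind the grasp point.
Start: joints at [-1.167, 0.091, 1.231, -0, 1.82, -0.057], TCP at [0.267, -0.537, 0.197] pointing down, gripper open.
Joint ranges: [-2.87, 2.87], [-0.86, 2.18], [0.17, 2.46], [-1.51, 4.65], [0.06, 2.69], [-2.65, 2.65]. Speed limits (rad/s): [2.57, 2.57, 3.01, 3.14, 3.14, 3.14].

## Interface

Orientations are given as a 3x3 rotation matrix whose columns are the frame's x, y, z axes.
In Python, from rig import manip gives the robot as it stands. Calls block until the motion is done:
- manip.goto(position, orientation): joint-space move of the TCP to a pose.
- manip.line_to(position, orientation=None, max_speed=0.15, f_stop=None): straight line of the TCP; orientation=None keeps the orientation; max_speed is the mean speed in m/s. With f_stop (N) it stops when the force on the tool has changed by that much, and returns True; else False.
- manip.goto_joints(angles): joint-space move.
- manip.move_gripper(opening, strength=None): finger opening in m; strength is the grip in N (None keeps the last); returns when the fingers have stopped.
- manip.pause(seconds).
- manip.ik(position, orientation): joint angles nearest the present ones, or None.
- manip.read_state(): the state.
- manip.get_image(name): name is "scene" or "top" or "wrist"; returns the picture (384x512x3 uint8, blue, green, red); there is no depth.
- manip.get_calibration(name): a dict with "camera_matrix" (3x3 intrinsics, pixels), "k1" (the pictures are not rectified: a ray, as slopes to the right and down, at radius r is drawn at 1 + k1 r^2 times it, then the intrinsics apply), "xyz" and "orientation" of the camera in the world. Camera axes: x right, y down, z forward; pixel columns grow to the right and rows downward; lengths in m; the calibration is good to about 2 mm. A picture is of the moment at which its call begins: read the wrist's pose just before it. get_calibration takes no time and is no camera call; for the wrist camera it gives the pose at the moment of the call.
A pose or a line that the arm cannot do raises manip.MotionError and nothing moves.
- manip.job_done(): hands the job in, once; it reports no verdict.
The state is a dict: "time_s": time; "qpos": joint angles; "joint_vel": joint speeds; "effort": joint torques, N m; "position": TCP position; "ee_rot": TCP orientation; "force": force on the tool from outside, world axes, zero at the start; "ft_torque": the same for the moment, N m; "grip_width": finger opening in m.
Only numpy, scipy, OpenCV 4.12 (cv2) and the standard library are available. Lean on these libraries where they do the work, as an engineer would, in place of code of your own. Each camera call takes 0.05 s, during which the arm holds its last target.

## Task

The counterbalanced lamp arm lies on the wooden rack, and a ballast hidden inside it puts its balance point somewhere unknown. Lift it off the rack without letting it tip, find where along its length it balances, and set it gently, red end the same way as it lies (pointing away from the robot), into both forks of the tilting blue yoke so that, let go, it stays there level by itself. Leave the other things on the bench alone.

Things in the scene. Friction and masses are not known exactly. Their poses are not given: they have to be found in the camera images.
- tube_mid (a point): Middle of the white tube, on its axis. The lamp arm is a loose round steel tube, 18 mm in diameter, 320 mm long (-160 to +160 mm along this point's x axis), with a red head (30 mm in diameter, 30 mm long) on its +x end and a black cap (20 mm in diameter, 20 mm long) on its -x end. It may roll about its own axis
- lamp_arm: The whole lamp arm, 0.5 to 0.6 kg; origin and axes as tube_mid. A ballast is stuck fast inside, unseen: the balance point is on the tube's axis, 5 to 80 mm from the middle towards the red head, and must be found by lifting. Held firmly away from that point it twists the grip; held loosely it tips. Grip it across anywhere between the rack's posts
- rack: Wooden rack, fixed, origin under its centre on the bench; base 280 x 70 x 10 mm. Two V posts (14 mm thick, V opening 35 mm wide) at x = -115 and +115 mm hold the tube along the rack's x axis, the tube's axis 60 mm above the bench. Nothing between the posts above the base
- stand: Dark steel stand, fixed, with the blue yoke it carries; origin on the bench under the pivot. Round base 100 mm wide; the pivot (hinge across, along the stand's y axis) is 50 mm above the bench
- yoke_seat (a point): Seat of the blue yoke: midway between its forks, straight over the pivot, on the axis of a seated tube, which lies along this point's x axis, 90 mm above the bench. V forks 12 mm thick at x = -40 and +40 mm, openings 35 mm wide, lips 5 mm above the tube's axis; the 68 mm gap between them is open for fingers down to the crossbar, 35 mm below the seat
- yoke (a joint): Tilt of the yoke in rad: 0 level, positive when its +x end is down, stops at -0.2 and +0.2. A light spring holds the empty yoke level. With the arm seated and let go, each mm by which the balance point lies beyond the seat towards +x tilts it by about +0.01 rad; towards -x, the other way
- tissue_box: dark blue tissue box, 115 x 220 x 70 mm; to be left alone
- phone: black phone lying flat, 150 x 72 x 10 mm; to be left alone
- phone_b: grey phone lying flat, 72 x 145 x 11 mm; to be left alone
- screwdriver: small blue screwdriver, 160 mm long, lying between rack and stand; to be left alone
- glass_bowl: glass bowl, 90 mm wide, 40 mm high; to be left alone
- jar: amber jar, 60 mm wide, 70 mm high; to be left alone
Not all that is in view belongs to the job. Leave any pink or yellow look-alike of the stand alone.

How it is judged:
On the way:
1. the arm is lifted clear of both posts of the rack, held level (within about 6 degrees) (contact force between lamp_arm and rack below 0.05 N and contact force between the fingers and lamp_arm above 1 N and contact force between lamp_arm and stand below 0.05 N and angle between tube_mid's own x axis and vertical between 1.47 and 1.67 rad), for 0.3 s.
At the end, for the whole second after the job is handed in: the lamp arm lies in both forks of the yoke (within 8 mm sideways, 6 mm in height and 0.06 rad), red head towards the yoke's +x, released, at rest, and the yoke stays level within 0.05 rad (value of joint yoke between -0.05 and 0.05 rad and velocity of joint yoke between -0.05 and 0.05 rad/s and y of tube_mid in the frame of yoke_seat between -0.008 and 0.008 m and z of tube_mid in the frame of yoke_seat between -0.006 and 0.006 m and x of tube_mid in the frame of yoke_seat between -0.095 and -0.003 m and angle between the x axis of tube_mid and the x axis of yoke_seat, either way round below 0.06 rad and contact force between lamp_arm and stand above 2 N and linear speed of lamp_arm below 0.02 m/s); the robot touches nothing.
It fails at once if the arm tips by more than 20 degrees (angle between tube_mid's own x axis and vertical below 1.22 rad or angle between tube_mid's own x axis and vertical above 1.92 rad).
It fails at once if the arm falls to the bench (height (world z) of tube_mid below 0.035 m).
It fails at once if the arm is pressed or dropped on the yoke with more than 35 N of contact force (about 25 N straight down) (contact force between lamp_arm and stand above 35 N).
It fails at once if a bystander is moved by more than 30 mm (distance of any of tissue_box, phone, phone_b, screwdriver, glass_bowl, jar from where it was at the start of the episode above 0.03 m).
It also fails if it takes over 72 s, if anything falls off the work surface, if the arm or the gripper's body presses on something with over 40 N, if the wrist force passes 120 N, or if a joint passes its speed limit or range.

## Working session

There is one attempt and no reset: what is moved stays moved. The work goes in short steps, each a Python script; the robot and the scene stay as the last script left them, time stands still between calls to the robot, and variables do not carry over. Pictures are saved under pics/ and viewed, and the job is handed in when it is done.

```bash
ls; mkdir -p pics
python3 - <<'E'
from rig import manip
import cv2
for n in("scene","top","wrist"):
    cv2.imwrite(f"pics/{n}0.png",manip.get_image(n))
    c=manip.get_calibration(n);print(n,c)
s=manip.read_state();print(s)
E
```

```text
pics
scene {'camera_matrix': array([[495.62141989,   0.        , 258.2934567 ],
       [  0.        , 495.62141989, 191.82584676],
       [  0.        ,   0.        ,   1.        ]]), 'k1': -0.18597711615200532, 'xyz': array([ 1.09018119, -0.96499054,  1.37422939]), 'orientation': array([[ 0.8561366 ,  0.3848849 , -0.34480972],
       [ 0.51671628, -0.64520072,  0.5627791 ],
       [-0.00586629, -0.65998458, -0.75125624]])}
top {'camera_matrix': array([[445.76921803,   0.        , 257.34374651],
       [  0.        , 445.76921803, 190.81845321],
       [  0.        ,   0.        ,   1.        ]]), 'k1': -0.023340189261574926, 'xyz': array([ 0.439072  , -0.00250318,  1.30439556]), 'orientation': array([[ 0.01121346, -0.99813163,  0.06006249],
       [-0.99993313, -0.01136311, -0.00215057],
       [ 0.00282905, -0.06003436, -0.9981923 ]])}
wrist {'camera_matrix': array([[307.44074544,   0.        , 254.7374469 ],
       [  0.        , 307.44074544, 190.9352993 ],
       [  0.        ,   0.        ,   1.        ]]), 'k1': -0.03372478030334, 'xyz': array([ 0.3418073 , -0.49982226,  0.383
[... 281 characters left out ...]
47e+00, -1.65868815e-05,
        1.81975772e+00, -5.67016728e-02]), 'joint_vel': array([ 0.00205677, -0.00258892, -0.00314669,  0.00220893, -0.00141434,
        0.00177776]), 'effort': array([ 1.05602365e-03, -4.47046602e+01, -4.06906235e+01,  6.98697777e-02,
        2.75095023e-02, -1.49037346e-04]), 'position': array([ 0.26668677, -0.53719241,  0.19655901]), 'ee_rot': array([[ 8.95702969e-01,  4.44652491e-01, -5.94181278e-04],
       [ 4.44652883e-01, -8.95701957e-01,  1.34861654e-03],
       [ 6.74563694e-05, -1.47216426e-03, -9.99998914e-01]]), 'force': array([0.48835777, 0.60756384, 0.39355706]), 'ft_torque': array([0.01409923, 0.00037687, 0.04010025]), 'grip_width': 0.0879027331137553}
```

View pics/scene0.png

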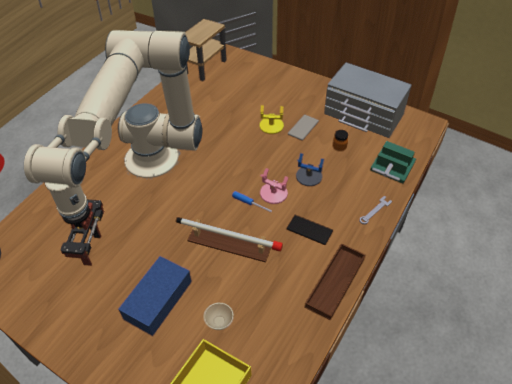

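View pics/top0.png

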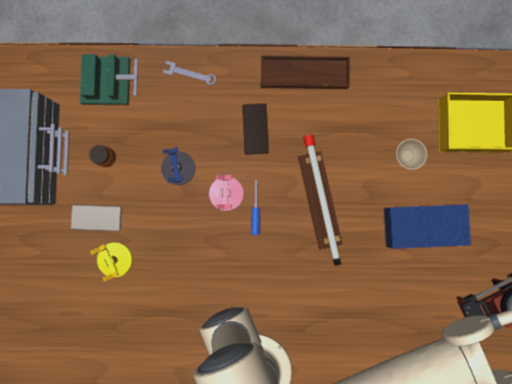

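Candidates in the top view: for the yoke, a blue one on a dark stand (178,166), a pink look-alike (226,193) and a yellow one (114,260), so I choose blue. For the lamp arm there is only the white tube with its red head at (309,141) and black cap at (337,262). Next is a close crop of each.

Run:
```python
import cv2,numpy as np
t=cv2.imread("pics/top0.png");s=cv2.imread("pics/scene0.png")
a=cv2.resize(t[130:210,130:230],None,fx=4,fy=4,interpolation=2)
b=cv2.resize(t[125:275,290:350],None,fx=4,fy=4,interpolation=2)
c=cv2.resize(s[140:200,250:350],None,fx=4,fy=4,interpolation=2)
o=np.zeros((600,660,3),np.uint8);o[:320,:400]=a;o[320:560,:400]=c;o[:600,410:650]=b
cv2.imwrite("pics/crop0.png",o)
```

```text
(no output)
```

View pics/crop0.png

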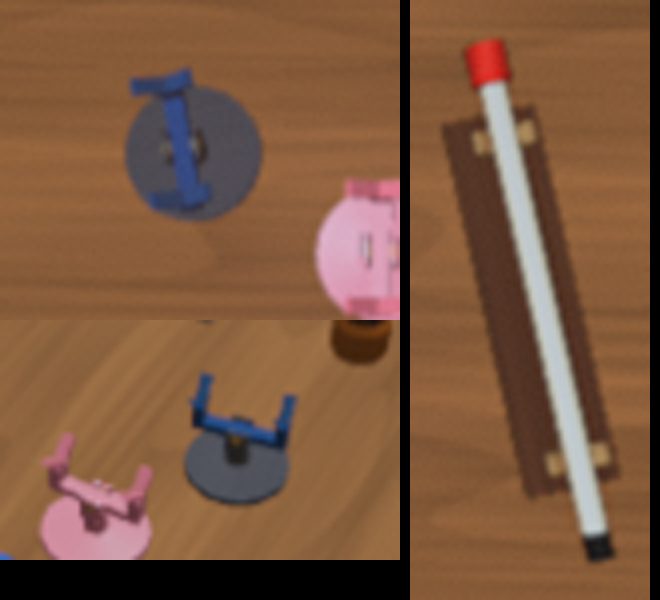

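The crop shows the dark-base stand with blue forks, separate from the pink one, and the lamp arm with its red head at the far end. Rough world positions come next, then close views with the wrist camera.

```bash
cat > h.py <<'E'
import numpy as np,cv2
from rig import manip
def ray(c,px):
    K=c["camera_matrix"];px=np.atleast_2d(np.asarray(px,float))
    d=cv2.undistortPoints(px[:,None],K,np.array([c["k1"],0,0,0.]),None,None)[:,0] if 0 else None
    n=(px-[K[0,2],K[1,2]])/[K[0,0],K[1,1]]
    u=n.copy()
    for _ in range(30):u=n/(1+c["k1"]*(u**2).sum(1,keepdims=True))
    return np.c_[u,np.ones(len(u))]@np.asarray(c["orientation"]).T
def plane(c,px,z):
    r=ray(c,px);o=np.asarray(c["xyz"]);return o+r*((z-o[2])/r[:,2:])
def proj(c,P):
    q=(np.atleast_2d(P)-c["xyz"])@np.asarray(c["orientation"]);u=q[:,:2]/q[:,2:]
    u=u*(1+c["k1"]*(u**2).sum(1,keepdims=True));K=c["camera_matrix"]
    return u*[K[0,0],K[1,1]]+[K[0,2],K[1,2]]
def R(yaw):
    c,s=np.cos(yaw),np.sin(yaw);return np.array([[c,s,0],[s,-c,0],[0,0,-1.]])
E
python3 - <<'E'
from h import *
c=manip.get_calibration("top")
print("tube ends",plane(c,[[309,136],[338,264]],.06))
print("mid",plane(c,[[323.5,200]],.06))
print("pivot/crossbar",plane(c,[[176,167]],.055)); print("base",plane(c,[[178.5,168]],.005))
print("forks",plane(c,[[170.5,150],[176,179]],.08))
print("rest: pink,screw",plane(c,[[226,193],[256,207],[256,182]],.01))
E
```

```text
tube ends [[ 0.67048096 -0.14912426  0.06      ]
 [ 0.31309792 -0.23123464  0.06      ]]
mid [[ 0.49033981 -0.1904212   0.06      ]]
pivot/crossbar [[0.57887408 0.22475885 0.055     ]]
base [[0.58160547 0.22645479 0.005     ]]
forks [[0.62320727 0.23653154 0.08      ]
 [0.54283101 0.21946285 0.08      ]]
rest: pink,screw [[ 0.50956509  0.08577562  0.01      ]
 [ 0.46986058 -0.00191928  0.01      ]
 [ 0.54264106 -0.00109002  0.01      ]]
```

```bash
python3 - <<'E'
from h import *
def shot(p,yaw,n):
    manip.goto(np.array(p),R(yaw)); manip.pause(.2)
    c=manip.get_calibration("wrist");cv2.imwrite(f"pics/{n}.png",manip.get_image("wrist"))
    import pickle;pickle.dump(c,open(f"pics/{n}.pkl","wb"))
    s=manip.read_state();print(s["time_s"],s["position"],c["xyz"])
shot([.54,.22,.26],.22,"wy1")
shot([.49,-.19,.26],.226,"wt1")
E
python3 - <<'E'
import cv2,numpy as np
a=cv2.imread("pics/wy1.png");b=cv2.imread("pics/wt1.png")
cv2.imwrite("pics/both1.png",cv2.resize(np.hstack([a,b]),(800,300),interpolation=3))
E
```

```text
3.2417 [0.54014802 0.21962963 0.25996504] [0.62190342 0.23822592 0.44732661]
5.0167 [ 0.49033087 -0.18930455  0.25994679] [ 0.57194566 -0.1698398   0.44734984]
```

View pics/wy1.png

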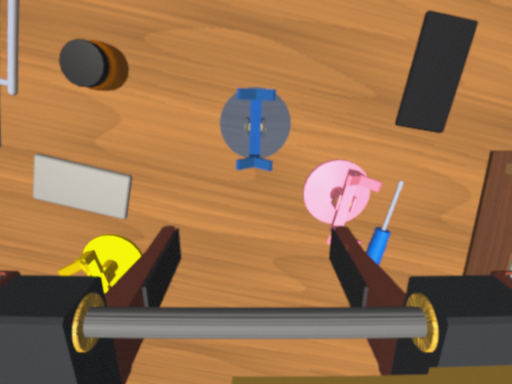

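View pics/wt1.png

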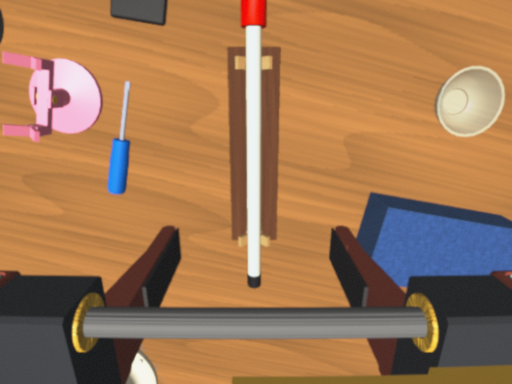

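Run:
```python
from h import *
import pickle
im=cv2.imread("pics/wt1.png");c=pickle.load(open("pics/wt1.pkl","rb"))
hsv=cv2.cvtColor(im,cv2.COLOR_BGR2HSV)
w=((hsv[...,1]<40)&(hsv[...,2]>150)).astype(np.uint8);w[:,:235]=0;w[:,275:]=0
rows=[(w[r].nonzero()[0].mean(),r) for r in range(30,270) if 5<w[r].sum()<25]
P=plane(c,rows,.06);f=np.polyfit(P[:,0],P[:,1],1);res=P[:,1]-np.polyval(f,P[:,0])
yaw=np.arctan(f[0]);print("tube yaw",yaw,res.std(),"y@.487",np.polyval(f,.487))
for r in list(range(20,32))+list(range(268,290)):print(r,im[r,253],end=' ')
y=cv2.imread("pics/wy1.png")[75:185,205:305];cv2.imwrite("pics/ycrop.png",cv2.resize(y,None,fx=5,fy=5,interpolation=2))
```

```text
tube yaw 0.22819579687202243 0.0003018435089662748 y@.487 -0.18751402052891603
20 [ 32  55 246] 21 [ 30  54 246] 22 [ 23  50 246] 23 [ 13  40 243] 24 [ 55  59 203] 25 [149 148 182] 26 [232 232 227] 27 [242 241 236] 28 [243 242 237] 29 [243 242 237] 30 [243 242 237] 31 [243 242 237] 268 [243 243 238] 269 [243 243 238] 270 [243 243 238] 271 [243 243 238] 272 [243 243 238] 273 [243 243 238] 274 [243 243 238] 275 [239 238 232] 276 [200 197 186] 277 [119 118 113] 278 [68 67 67] 279 [53 53 55] 280 [56 54 56] 281 [54 53 55] 282 [54 53 55] 283 [55 53 54] 284 [53 53 53] 285 [52 52 54] 286 [53 53 55] 287 [56 69 87] 288 [ 66 105 147] 289 [ 71 125 182]
```

View pics/ycrop.png

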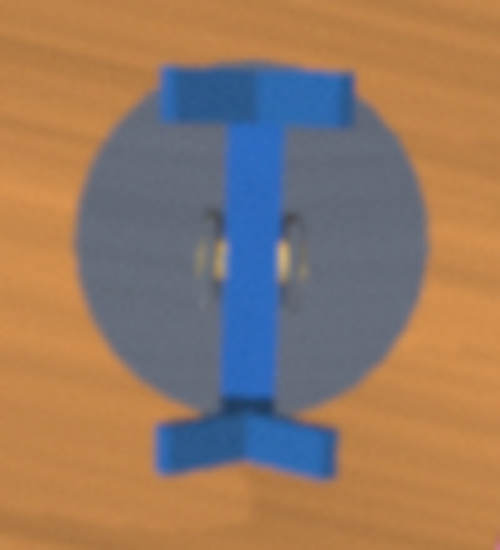

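Run:
```python
from h import *
import pickle
c=pickle.load(open("pics/wy1.pkl","rb"))
px=lambda a:np.array(a)/5.+[205,75]-.4
V=plane(c,px([[257,70],[257,123],[246,412],[245,459]]),.0773);print(V)
m=(V[0]+V[1]+V[2]+V[3])/4;d=(V[0]+V[1]-V[2]-V[3])/2
print("seat",m,"span",np.hypot(*d[:2]),"yaw",np.arctan2(d[1],d[0]))
L=plane(c,px([[161,95],[354,97],[156,450],[335,453]]),.095);print("lips",L,np.linalg.norm(L[0]-L[1]),np.linalg.norm(L[2]-L[3]),"mean",L.mean(0))
print("base",plane(c,px([[252,238]]),.012),"bearing",plane(c,px([[252,260]]),.05))
c=pickle.load(open("pics/wt1.pkl","rb"))
E_=plane(c,[[253.5,24.7],[253.5,276.7]],.069);print("tube ends",E_,np.linalg.norm(E_[0]-E_[1]),"mid",E_.mean(0))
```

```text
[[0.62806701 0.23784255 0.0773    ]
 [0.61663727 0.23527666 0.0773    ]
 [0.54984193 0.2230307  0.0773    ]
 [0.53832763 0.22072295 0.0773    ]]
seat [0.58321846 0.22921822 0.0773    ] span 0.07963268070102329 yaw 0.18544238306490574
lips [[0.61808856 0.25725408 0.095     ]
 [0.62690322 0.21586342 0.095     ]
 [0.53989693 0.2423663  0.095     ]
 [0.54832418 0.20129355 0.095     ]] 0.042318845782715254 0.041928380346196975 mean [0.58330322 0.22919434 0.095     ]
base [[0.58537528 0.22937003 0.012     ]] bearing [[0.58319179 0.22894219 0.05      ]]
tube ends [[ 0.64392979 -0.15193483  0.069     ]
 [ 0.33061384 -0.22424842  0.069     ]] 0.32155270055670865 mid [ 0.48727181 -0.18809162  0.069     ]
```

```bash
cat >> h.py <<'E'
MID=np.array([.4872,-.1879]);YT=.228
SEAT=np.array([.5833,.2291]);YS=.19
u=np.array([np.cos(YT),np.sin(YT)]);n=np.array([-u[1],u[0]])
def tp(s,z,yaw=None):
    p=MID+s*u;return np.array([p[0],p[1],z])
def rd(k=5):
    F=[];T=[]
    for _ in range(k):
        s=manip.read_state();F.append(s["force"]);T.append(s["ft_torque"]);manip.pause(.02)
    return np.mean(F,0),np.mean(T,0),s
E
python3 - <<'E'
from h import *
s0=.04
manip.goto(tp(s0,.12),R(YT)); manip.line_to(tp(s0,.042),max_speed=.12)
manip.pause(.2);F0,T0,s=rd();print(F0,T0,s["position"],s["grip_width"])
np.save("ft0.npy",np.r_[F0,T0])
manip.move_gripper(.012,60);manip.pause(.1)
F,T,s=rd();print("gripped",F-F0,T-T0,s["position"],s["grip_width"])
for z in(.044,.046):
    manip.line_to(tp(s0,z),max_speed=.03);manip.pause(.25)
    F,T,s=rd();dT=T-T0;print(z,F-F0,"along",dT[:2]@u,"across",dT[:2]@n,dT[2],s["time_s"])
c=manip.get_image("wrist");cv2.imwrite("pics/lift1.png",c)
E
```

```text
[ 0.17736569 -0.49052448  0.43529015] [0.04202931 0.01751792 0.0164985 ] [ 0.52661396 -0.17902464  0.04285775] 0.08798290297607216
gripped [ 0.06642759  0.54928462 -0.23963549] [-0.05012065 -0.01497155 -0.02588224] [ 0.52616036 -0.17886389  0.04199071] 0.01206288853417367
0.044 [-0.49527539  0.58252945 -0.71566124] along -0.03926588908277262 across -0.0026897336739304806 -0.022188703694562308 8.7083
0.046 [ 0.03764574  0.59383133 -0.18319626] along -0.04519842200667937 across -0.0019488737052364617 -0.007074494215531744 9.2917
```

View pics/lift1.png

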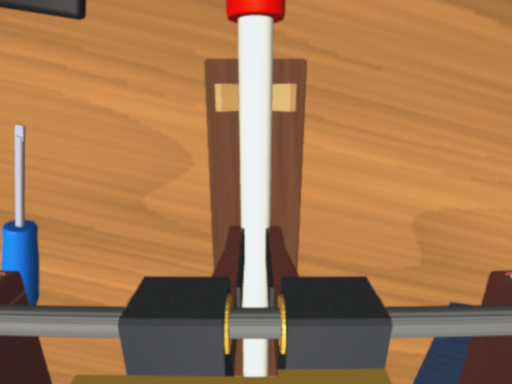

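The reported width is 12 mm, less than the 18 mm tube, and no weight shows, so the grasp is suspect. I'll look before moving on.

Run:
```python
from h import *
a=manip.get_image("scene");t=manip.get_image("top")
s=manip.read_state();print(s["position"],s["grip_width"],s["force"])
o=np.hstack([cv2.resize(a[180:290,150:310],(640,440),interpolation=2),cv2.resize(t[110:290,270:340],(160,411)).repeat(1,0)[:440] if 0 else np.zeros((440,1,3),np.uint8)])
cv2.imwrite("pics/sc1.png",o);cv2.imwrite("pics/tp1.png",cv2.resize(t[110:290,250:430],None,fx=3.3,fy=3.3,interpolation=2))
```

```text
[ 0.52614364 -0.17883131  0.04595918] 0.011820378273087039 [-0.37798027  0.52088761  0.63943379]
```

View pics/sc1.png

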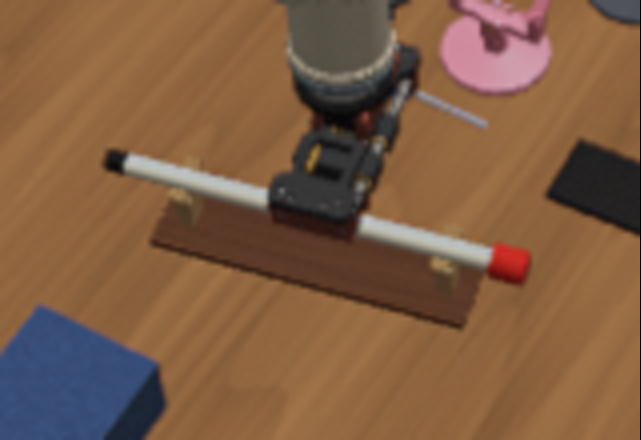

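View pics/tp1.png

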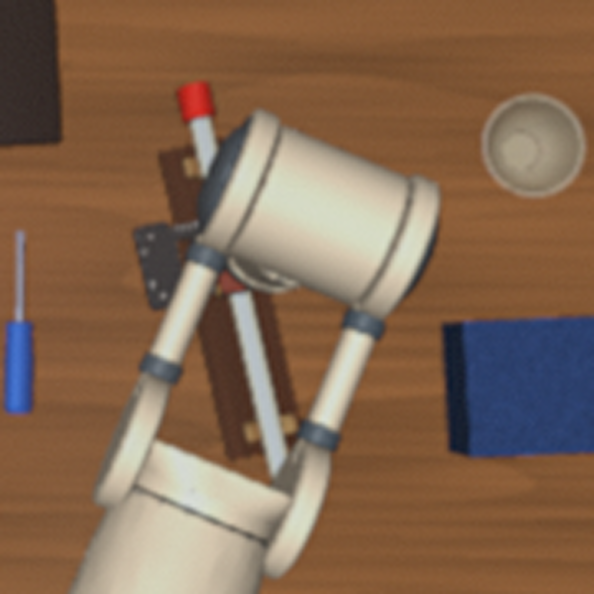

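Run:
```python
from h import *
f0=np.load("ft0.npy");s0=.04
manip.line_to(tp(s0,.042),max_speed=.03)
manip.move_gripper(.0,60);manip.pause(.2)
F,T,s=rd();print("gripped",F-f0[:3],T-f0[3:],s["position"],s["grip_width"])
for z in(.044,.046):
    manip.line_to(tp(s0,z),max_speed=.03);manip.pause(.25)
    F,T,s=rd();dT=T-f0[3:];print(z,F-f0[:3],"along",dT[:2]@u,"across",dT[:2]@n,dT[2],s["time_s"],s["grip_width"])
```

```text
gripped [-1.25137447  1.16183029  6.98058767] [ 0.07178601  0.18976097 -0.00991748] [ 0.52689886 -0.17910709  0.04392703] 0.0003630038827753776
0.044 [-0.44682923  0.63340819  2.38915904] along 0.028280100131210947 across 0.028283731217235607 -0.0011717949272696294 10.9917 0.0002312528625563965
0.046 [-0.30883514  0.57254393 -0.40099023] along -0.027776372596776334 across -0.0017901315821292466 -0.01894020383315277 11.575 0.0004540879896635379
```

Run:
```python
from h import *
s=manip.read_state();print(s["position"],s["grip_width"])
a=manip.get_image("wrist");cv2.imwrite("pics/w2.png",cv2.resize(a[180:384,150:360],None,fx=2.9,fy=2.9,interpolation=2))
c=manip.get_calibration("wrist");p=s["position"]
print(proj(c,[p,p+[0,0,.019],[p[0],p[1],.069]]))
```

```text
[ 0.52609759 -0.17882552  0.04584224] 0.0004112072151467943
[[255.15780732 226.17788025]
 [255.21703263 239.06977402]
 [255.23154974 242.23081817]]
```

View pics/w2.png

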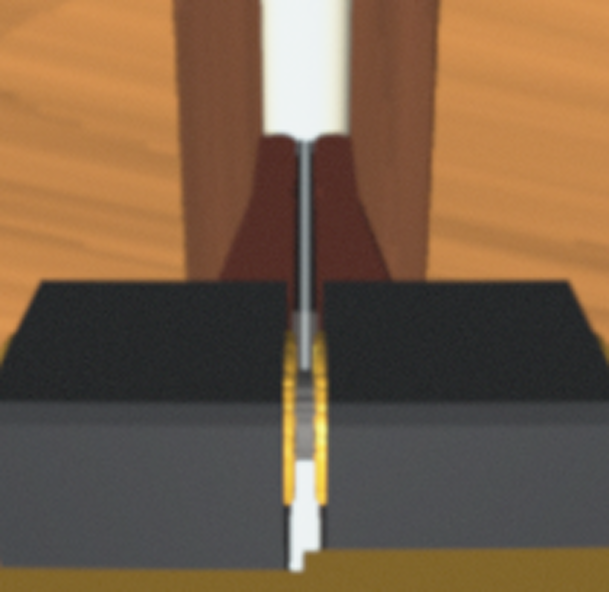

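The fingers closed above the tube: in the crop, the tips at row 226 hide the tube. They touched its top (z = 0.069) at a reported TCP z of about 0.0445. The open 88 mm gap spans about 150 px, which agrees. So the real fingertips sit about 25 mm above the reported TCP. I'll regrasp 25 mm lower with a force stop.

Run:
```python
from h import *
s0=.04
manip.line_to(tp(s0,.06),max_speed=.1)
manip.move_gripper(.088)
hit=manip.line_to(tp(s0,.018),max_speed=.06,f_stop=6)
manip.pause(.2);F0,T0,s=rd();print(hit,F0,T0,s["position"],s["grip_width"])
np.save("ft0.npy",np.r_[F0,T0])
if not hit:
    manip.move_gripper(.0,60);manip.pause(.15)
    F,T,s=rd();print("gripped",F-F0,T-T0,s["position"],s["grip_width"])
    cv2.imwrite("pics/w3.png",manip.get_image("wrist"))
    print(s["time_s"])
```

```text
False [-0.08110074  0.0627535  -0.24634232] [ 0.02703289  0.02813655 -0.04306891] [ 0.52642432 -0.17895766  0.01846818] 0.08756464813334937
gripped [ 0.51755391 -1.85065294 -0.60287522] [-0.3827092  -0.1405268   0.07657437] [ 0.52622894 -0.17914488  0.01801512] 0.016638582605932286
15.7583
```

View pics/w3.png

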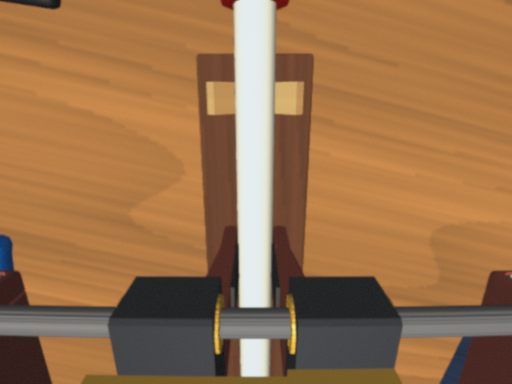

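Now the tube is between the fingers, at a width of 16.6 mm. I'll lift in small steps and read the moment.

Run:
```python
from h import *
f0=np.load("ft0.npy");s0=.04
for z in(.0195,.021,.023):
    manip.line_to(tp(s0,z),max_speed=.03);manip.pause(.25)
    F,T,s=rd();dF=F-f0[:3];dT=T-f0[3:];print(z,dF,"along",dT[:2]@u,"across",dT[:2]@n,dT[2],s["time_s"],s["grip_width"])
cv2.imwrite("pics/w4.png",manip.get_image("wrist"))
cv2.imwrite("pics/s4.png",cv2.resize(manip.get_image("scene")[190:280,160:300],(700,450),interpolation=2))
```

```text
0.0195 [-0.13982139 -1.22892366 -5.42923699] along -0.17955736574254733 across 0.0988187634621568 -0.034771529738442136 16.3917 0.016844291127445475
0.021 [ 0.25918895  0.11434448 -5.56382162] along -0.012247554572071136 across 0.09356682873152347 0.046176166399316834 16.975 0.016785885728584332
0.023 [ 0.19791566  0.15195901 -5.91226745] along -0.005302880502673581 across 0.09096181177892576 0.044909239326022254 17.5583 0.016852854404310853
```

View pics/w4.png

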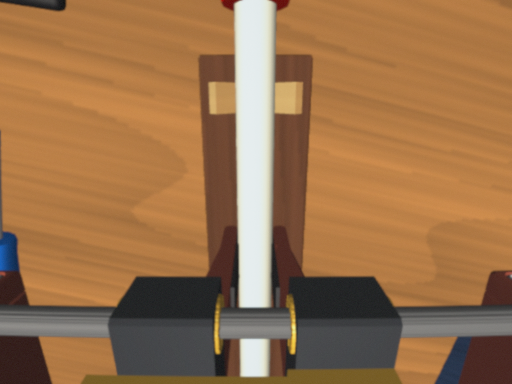

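View pics/s4.png

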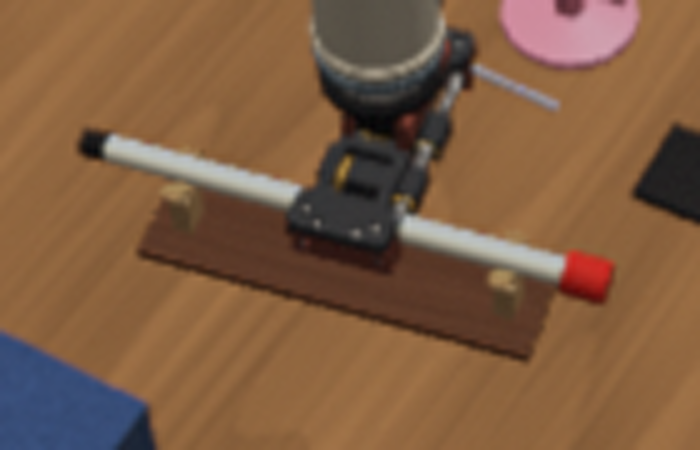

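Clear lift at 5.7 N, with a +0.092 N·m moment: the balance point is about 16 mm beyond the grip, at s≈56 mm. I'll set it back and regrip there, which avoids slip and checks the estimate.

Run:
```python
from h import *
s0=.056
manip.line_to(tp(.04,.018),max_speed=.03)
manip.move_gripper(.04)
manip.line_to(tp(s0,.018),max_speed=.06)
manip.pause(.25);F0,T0,s=rd(8);np.save("ft0.npy",np.r_[F0,T0]);print(F0,T0)
manip.move_gripper(.0,60);manip.pause(.1)
for z in(.021,.05):
    manip.line_to(tp(s0,z),max_speed=.06);manip.pause(.3)
    F,T,s=rd(8);dF=F-F0;dT=T-T0;print(z,dF,"along",dT[:2]@u,"across",dT[:2]@n,dT[2],s["time_s"],s["grip_width"],s["position"])
np.save("rot.npy",s["ee_rot"])
cv2.imwrite("pics/w5.png",manip.get_image("wrist"))
cv2.imwrite("pics/s5.png",cv2.resize(manip.get_image("scene")[170:280,160:300],(700,550),interpolation=2))
```

```text
[0.09508727 0.09831293 0.08058547] [ 0.01925975 -0.00798228 -0.02480639]
0.021 [ 0.17002749  0.22522665 -5.85769873] along 0.013875664939433078 across 0.018384797907888658 0.014796456791136326 20.625 0.017037693007352025 [ 0.54167279 -0.17517392  0.0208684 ]
0.05 [-0.37355648  0.30545841 -5.6250171 ] along -0.011097292212474425 across 0.0316535450651495 0.006047648464048188 21.6917 0.016908412442739884 [ 0.54163413 -0.17519941  0.04973017]
```

View pics/s5.png

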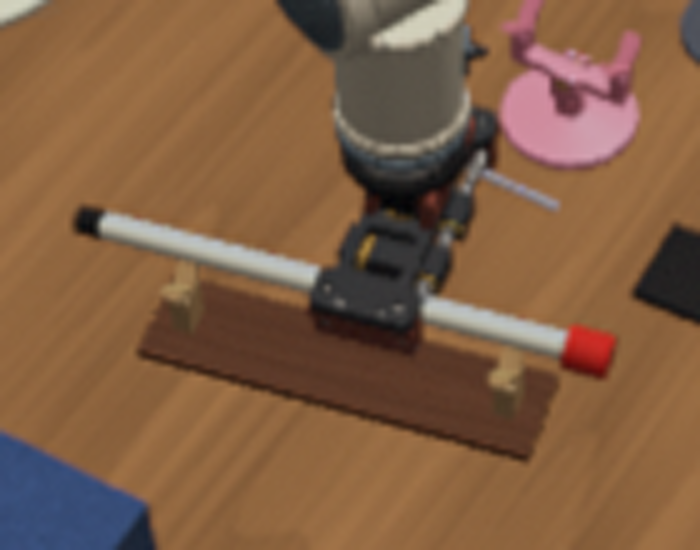

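View pics/w5.png

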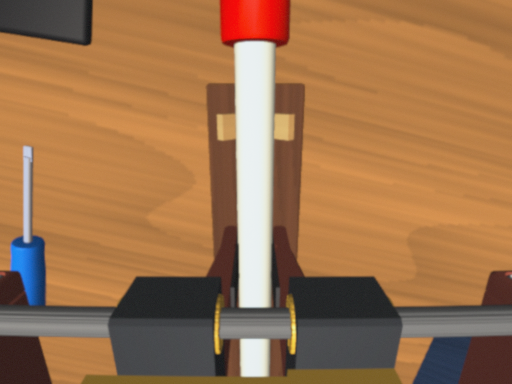

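Level in both views: the tube is clear of both posts. The moment is noisy, so I'll carry the arm over the yoke and average a long reading there.

Run:
```python
from h import *
manip.line_to(tp(.056,.14),max_speed=.12)
us=np.array([np.cos(YS),np.sin(YS)]);ns=np.array([-us[1],us[0]])
p=SEAT-.003*us
manip.line_to(np.r_[p,.14],R(YS),max_speed=.15)
manip.pause(.3)
A=[]
for _ in range(40):
    s=manip.read_state();A.append(np.r_[s["force"],s["ft_torque"]]);manip.pause(.03)
A=np.array(A);a=A[:,3:5]@ns
print("F",A[:,:3].mean(0),"across",a.mean(),a.std(),"halves",a[:20].mean(),a[20:].mean(),"d",a.mean()/-A[:,2].mean(),s["time_s"],s["position"])
cv2.imwrite("pics/w6.png",manip.get_image("wrist"))
cv2.imwrite("pics/s6.png",cv2.resize(manip.get_image("scene")[90:230,210:390],(720,560),interpolation=2))
```

```text
F [ 0.06421863 -0.06224987 -5.94566783] across 0.03221244702384309 0.032893485941399965 halves 0.038168498728900796 0.026256395318785385 d 0.0054178013239202585 27.1583 [0.58035557 0.2285313  0.14000309]
```

View pics/w6.png

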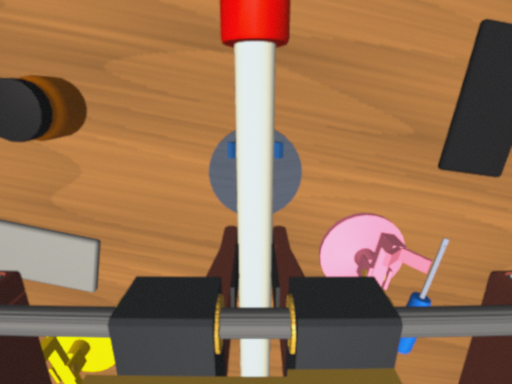

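View pics/s6.png

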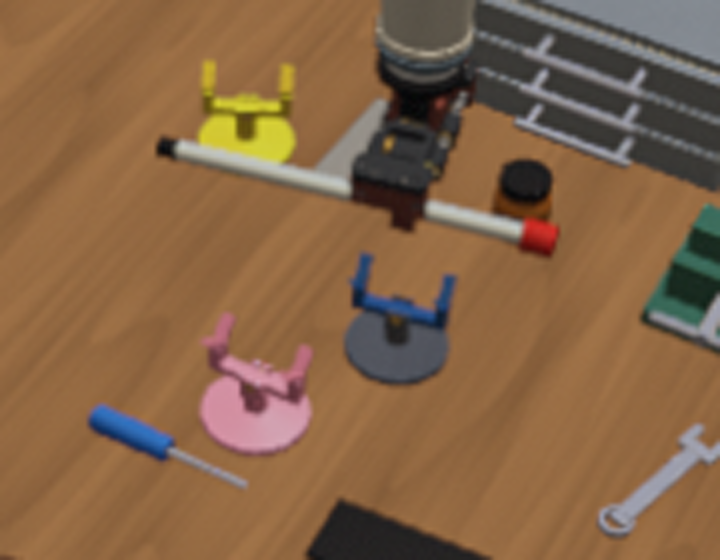

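Run:
```python
from h import *
us=np.array([np.cos(YS),np.sin(YS)])
p=SEAT-.0043*us
manip.line_to(np.r_[p,.06],R(YS),max_speed=.06);manip.pause(.15)
F,T,s=rd();print(F,s["position"])
hit=manip.line_to(np.r_[p,.0465],max_speed=.015,f_stop=3.5)
F,T,s=rd();print(hit,F,T,s["position"],s["time_s"])
cv2.imwrite("pics/w7.png",manip.get_image("wrist"))
cv2.imwrite("pics/s7.png",cv2.resize(manip.get_image("scene")[120:210,250:390],(700,450),interpolation=2))
```

```text
[-0.18898817  0.27431939 -6.05539291] [0.57922356 0.22833057 0.06032197]
True [-0.06698399 -0.21790693  6.65299165] [-0.03400087  0.02914425 -0.04526449] [0.57881661 0.22804823 0.04791924] 29.8167
```

View pics/s7.png

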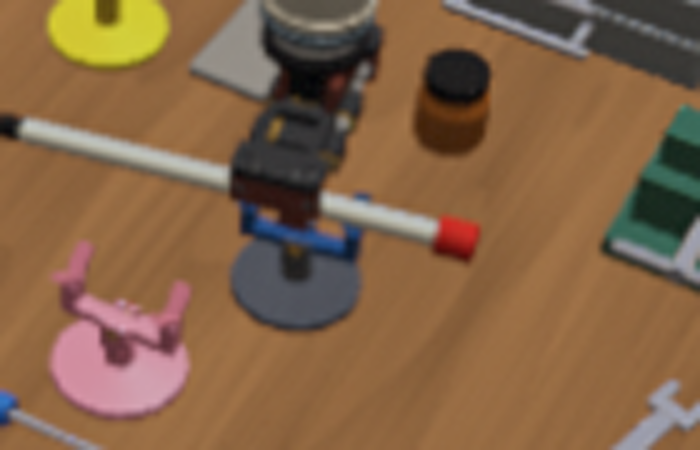

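View pics/w7.png

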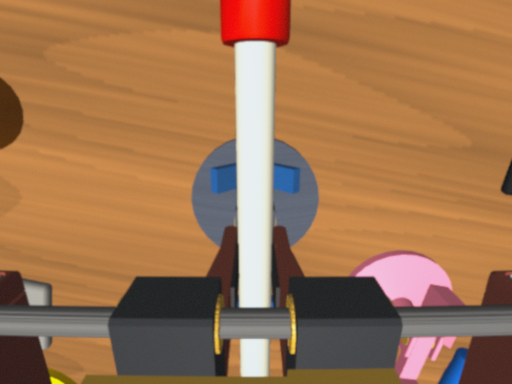

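The tube is centred in both forks and contact came at the expected height (0.048). I'll release narrowly and check the tilt.

Run:
```python
from h import *
s=manip.read_state();p=s["position"]
manip.line_to(p+[0,0,.0008],max_speed=.02)
manip.move_gripper(.034);manip.pause(.8)
F,T,s=rd();print(F,T,s["position"],s["time_s"],s["grip_width"])
import pickle
pickle.dump(manip.get_calibration("wrist"),open("pics/w8.pkl","wb"))
cv2.imwrite("pics/w8.png",manip.get_image("wrist"))
cv2.imwrite("pics/s8f.png",manip.get_image("scene"));im=cv2.imread("pics/s8f.png")
cv2.imwrite("pics/s8.png",cv2.resize(im[120:210,250:390],(700,450),interpolation=2))
```

```text
[0.15843386 0.01155025 0.07422977] [0.0185953  0.01659204 0.00977541] [0.57882082 0.22802963 0.04869448] 31.6417 0.033905623009675666
```

View pics/s8.png

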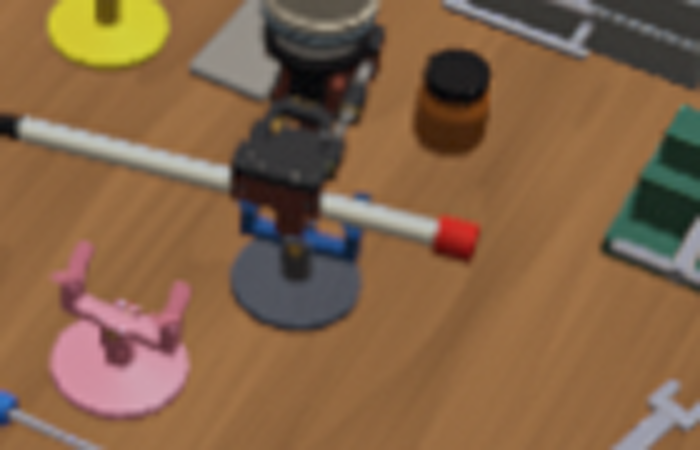

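View pics/w8.png

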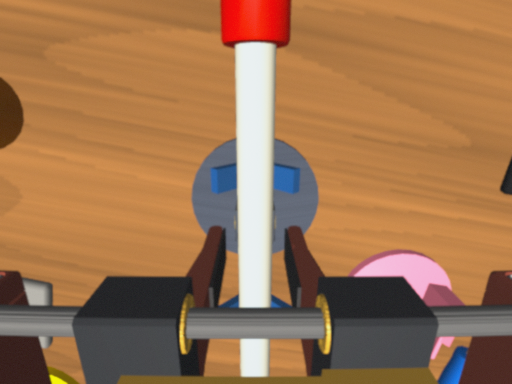

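Run:
```python
from h import *
a=cv2.imread("pics/s7.png",0).astype(np.float32);b=cv2.imread("pics/s8.png",0).astype(np.float32)
for n,(y0,y1,x0,x1) in dict(red=(200,275,420,500),blk=(100,165,0,60),lefttube=(100,190,0,200),bg=(340,440,230,400)).items():
    A,B=a[y0:y1,x0:x1],b[y0:y1,x0:x1]
    # subpixel shift by least squares
    gy,gx=np.gradient(cv2.GaussianBlur(A,(0,0),2));d=cv2.GaussianBlur(A-B,(0,0),2)
    M=np.c_[gx.ravel(),gy.ravel()];sh=np.linalg.lstsq(M,d.ravel(),rcond=None)[0];print(n,"shift px",sh/5)
c=manip.get_calibration("scene")
us=np.array([np.cos(YS),np.sin(YS),0]);S=np.r_[SEAT,.09]
for t in(0,.05):
    for s in(.12,-.22):print(t,s,proj(c,S+s*us-[0,0,t*s]))
```

```text
red shift px [-0.02162318  0.00271282]
blk shift px [-0.18738227 -0.11432391]
lefttube shift px [-0.17768517 -0.10265154]
bg shift px [-0.04100827  0.035305  ]
0 0.12 [[342.04516051 167.73317526]]
0 -0.22 [[254.0831767 145.5267687]]
0.05 0.12 [[341.84940226 168.88350343]]
0.05 -0.22 [[254.04785345 143.39082857]]
```

The tilt change on release is about 0.003 rad. I'll retreat and check the absolute tilt.

Run:
```python
from h import *
manip.move_gripper(.05)
s=manip.read_state();p=s["position"]
manip.line_to(p+[0,0,.03],max_speed=.05);manip.line_to(np.array([p[0],p[1],.2]),max_speed=.12)
manip.line_to(np.array([.48,.1,.26]),max_speed=.2)
manip.pause(1.0)
im=manip.get_image("scene");manip.pause(.5);im2=manip.get_image("scene");t=manip.get_image("top");print(manip.read_state()["time_s"])
cv2.imwrite("pics/s9f.png",im);cv2.imwrite("pics/t9.png",t)
cv2.imwrite("pics/s9.png",cv2.resize(im[120:210,245:385],(700,450),interpolation=2))
print("motion",np.abs(im[120:210,245:385].astype(int)-im2[120:210,245:385]).mean())
hsv=cv2.cvtColor(im,cv2.COLOR_BGR2HSV)
c=manip.get_calibration("scene")
us=np.array([np.cos(YS),np.sin(YS),0]);S=np.r_[SEAT,.09]
for name,I in(("held7",None),("now",im)):
    if I is None:continue
    m=((hsv[...,1]<60)&(hsv[...,2]>140)).astype(np.uint8)
    pts=[]
    for x in range(258,330):
        e=(144.5+ (x-254)*(167.7-145.5)/88)
        ys=[y for y in range(int(e)-12,int(e)+13) if m[y,x]]
        if 3<=len(ys)<=12:pts.append((x,np.mean(ys)))
    pts=np.array(pts);f=np.polyfit(pts[:,0],pts[:,1],1);r=pts[:,1]-np.polyval(f,pts[:,0]);ok=abs(r)<1.;f=np.polyfit(pts[ok,0],pts[ok,1],1)
    print(name,len(pts),"slope",f[0],np.polyval(f,[260,325]))
for tt in(-.05,0,.05):
  for dy in(-.03,0,.03):
    v=np.array([np.cos(YS+dy),np.sin(YS+dy),0]);q=proj(c,[S+.1*v-[0,0,.1*tt],S-.2*v+[0,0,.2*tt]]);print(tt,dy,(q[0]-q[1])[1]/(q[0]-q[1])[0])
```

```text
36.8083
motion 0.5977777777777777
now 72 slope 0.2532317190816131 [145.94729297 162.40735471]
-0.05 -0.03 0.2375523388611551
-0.05 0 0.21482192912720224
-0.05 0.03 0.19244838475105602
0 -0.03 0.27559884850756644
0 0 0.25243820335965955
0 0.03 0.2296766755148491
0.05 -0.03 0.31392601222214056
0.05 0 0.29032957312205687
0.05 0.03 0.2671751534899968
```

View pics/s9.png

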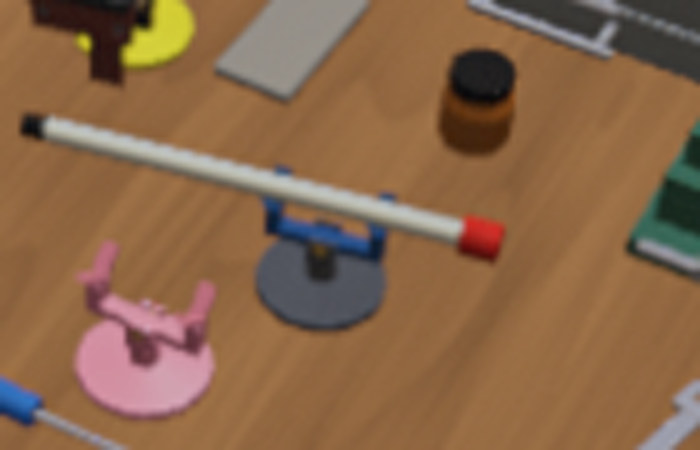

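View pics/t9.png

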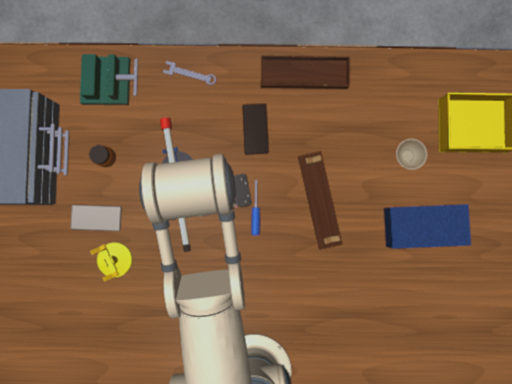

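The arm is seated in both forks with the red head pointing away. The absolute slope is 0.2532 px/px against 0.2524 for dead level, it is at rest, and the bystanders are where they were.

Run:
```python
from rig import manip
manip.job_done();print(manip.read_state()["time_s"])
```

```text
the job is handed in; nothing more can be done
the job is handed in; nothing more can be done
```

The lamp arm is sitting level by itself in both forks of the blue yoke, red head away from the robot, and I handed the job in at about 37 s. No verdict was reported.

**What I did:**
- **Lift and balance point:** I lifted the arm off the rack at about 5.7 N. The wrist moment put the balance point at about 60 mm from the middle, towards the red head.
- **Regrip and placing:** I set it back and regripped near that point, then carried it over level. I lowered it with a force stop and peaked at about 13 N on the yoke.

**Last checks:**
- **Tilt:** it changed by about 0.003 rad on release. Compared with dead level, the scene camera gives about 0.001 rad. That second figure could be off by about 0.02 rad, because the yoke's heading is only known to about 0.01 rad.
- **At rest:** two pictures taken 0.5 s apart showed no visible motion, and the gripper was well clear.
- **Bystanders:** they looked unmoved in the last top picture. The arm hid the pink look-alike there, but the scene camera showed it standing undisturbed.

**What disagreed:**
- **First grasp missed:** the real fingertips sit about 25 mm above the reported TCP, so the fingers closed above the tube and pressed it with about 7 N. I saw this in the wrist picture and regrasped 25 mm lower.
- **Noisy moment readings:** single estimates of the balance point ranged from 56 to 61 mm. I used a combined value, and the tilt on release agreed with it.

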